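# Lift the flanged test shaft level out of its V-supports

### The job

The vees under the flanged test shaft have to be wiped: first take away the dial indicator stand that reaches over the shaft and stand it upright, released, in the middle of the cork mat. Then lift the shaft straight up about 100 mm above where it lies, keep it level and still over its supports for a few seconds, and finish while still holding it there. Handle stand and shaft without tipping or knocking them, and leave the other gauges and blocks where they are.

Things in the scene. Friction and masses are not known exactly. Their poses are not given: they have to be found in the camera images.
- shaft: Loose plain steel shaft, 270 mm long and 24 mm in diameter, with one flange 60 mm in diameter and 16 mm thick near one end. Lies level in the two vees with its axis 67 mm above the work surface. Origin on its axis at mid-length; x runs along the axis towards the flange, which spans x = +104 to +120 mm (the ends are at -135 and +135). About 0.6 kg; it balances at x = +27 mm, in the open gap between the vees, and sags if held far from there.
- cradle: Fixed steel support: base plate 210 x 90 x 14 mm carrying two upright 90-degree V-supports, each 28 mm thick along x and about 62 mm wide, centred at x = -75 and +75 mm (so the gap between them is 122 mm long), top edges 74 mm above the work surface, 7 mm above the shaft's axis. Origin at the centre of the base plate's underside; x runs along the shaft.
- stand: Loose dial indicator stand, about 0.75 kg: grey block base 60 x 50 x 50 mm; round steel post, 16 mm thick, its top 215 mm above the underside, bare above 150 mm (take it there from above); a rod at 128 mm height reaching along the stand's -x to a dial whose plunger tip hangs 8 mm above the shaft. Origin at the centre of the base's underside, on the post's axis. Centre of mass low, 6 mm to the dial side.
- stand_dial (a point): Centre of the stand's round dial (44 mm in diameter, 18 mm thick), 95 mm from the post's axis (along the stand's -x) and 128 mm above the stand's underside.
- mat: Fixed square cork mat, 150 x 150 mm, 3 mm thick, lying bare on the plate left or right of the shaft. Origin at the centre of its underside.
- tray: Fixed open wooden tray, 130 x 130 mm, 22 mm high, on the other side of the shaft from the mat, with a ring gauge and a gauge block in it. Origin at the centre of its underside. Leave alone.
- ring: Loose steel ring gauge in the tray, 48 mm outside, 26 mm inside, 16 mm high; origin at the centre of its underside. Leave alone.
- gauge: Loose steel gauge block in the tray, 50 x 30 x 9 mm; origin at the centre of its underside. Leave alone.
- block: Loose steel setting block on the plate, 75 x 50 x 25 mm; origin at the centre of its underside. Leave alone.
- jack: Loose dark steel screw jack, foot 52 mm in diameter, 68 mm high; origin at the centre of its underside. Leave alone.
- square: Loose upright steel cylinder (cylindrical square), 50 mm in diameter, 90 mm high; origin at the centre of its underside. Leave alone.
- carton: Loose small closed cardboard box, 75 x 45 x 32 mm; origin at the centre of its underside. Leave alone.
Mind the look-alikes: they are no part of the job. There is more than one size of the mat; the job needs the largest.

How it is judged:
By the outcome, as a careful person would: the job done as asked, in the order asked, and still so for the second after the job is handed in, while the arm keeps its last pose, push and grip.
It also fails if it takes over 64 s, if anything falls off the work surface, if the arm or the gripper's body presses on something with over 40 N, if the wrist force passes 120 N, or if a joint passes its speed limit or range.

### The arm

A 6-joint arm with a two-finger parallel gripper is mounted at the origin on the work surface. World frame = base frame: x ahead of the robot, y to its left, z up, the work surface at z = 0. Lengths are in mm, angles in rad, forces in N, time in s.
With the tool pointing down it reaches from about 300 to 750 mm from the base axis. Payload 8.5 kg.
Tool frame: the origin (TCP) lies midway between the tips of the shut fingers; the grasp point (between the pads) lies 19 mm behind it (tcp_to_grasp is the distance from the TCP to the grasp point, in mm); z points along the fingers, y is the direction in which the jaws open and shut (so a half turn about z gives the same grasp; the last joint's range is limited). The gripper opens to 85 mm and grips with 20 to 120 N. Pads are 22 mm wide; open, the fingers measure 114 mm over their backs; the gripper's body (76 mm by 85 mm) begins 54 mm behind the grasp point. The pads swing forward as they close: fully open they stand 13 mm farther back than shut.
Start: joints at [0.992, 0.381, 1.297, -0, 1.464, -0.215], TCP at [195.696, 513.988, 231.322] pointing down, gripper open.
Joint ranges: [-3.11, 3.11], [-0.89, 2.33], [0.22, 2.48], [-1.42, 4.56], [0.17, 2.85], [-2.88, 2.88]. Speed limits (rad/s): [2.39, 2.39, 3.14, 3.14, 3.14, 3.14].

### API

Orientations are given as a unit quaternion [w, x, y, z].
In Python, from rig import observe, grab_frame, camera_info, job_done, tcp_to_grasp gives the robot as it stands.
- The arm moves only by the tool apply_moves, never from a script. Its argument "moves" is a list of rows, each a list of 2 entries, a list of its own where there are three numbers: the shift along the tool's x, y, z in mm, then the turn about the tool's z in rad. In form: [[[tx, ty, tz], roll], ...]. A call has 1 to 5 rows; each row shifts and turns the pose as measured when the row begins, along the tool's axes as they then stand; what a row does not reach is not made up. A row lasts 1/10 s, in which the tool goes at most 50 mm and 8.59 degrees, less where a joint would pass 70% of its speed; a pose out of reach is approached as far as the arm can. A call with a gripper value outside its range is refused whole. "jaw" is the opening in per cent of the stroke, from 0 (shut) to 100 (fully open), set as the call begins (left out, the last holds). The fingers move at their own pace and stop on an object; "force" is the grip in N (left out, the last holds). Time passes only in rows, so rows that do not move let the fingers close. It gives the time, the measured TCP pose, the force and the opening at its end, in the units of the state.
- observe(): the state, without advancing time (a new reading comes with each control period).
- grab_frame(name): name is "side" or "top" or "wrist"; returns (picture, depth): 480x640x3 uint8, red, green, blue; 480x640 float32, mm along the optical axis (not along the pixel's ray), 0 where there is no reading.
- camera_info(name): a dict with "camera_matrix" (3x3 intrinsics, pixels), "position" and "rotation" of the camera in the world; the wrist camera has in their place "tool_from_camera" (4x4, takes a point from camera to tool coordinates, whose origin is the TCP and whose axes are the flange's). Camera axes: x right, y down, z forward; pixel columns grow to the right and rows downward; lengths in mm; the calibration is good to about 2 mm. A picture is of the moment at which its call begins: read the wrist's pose just before it. camera_info takes no time and is no camera call.
- job_done(): hands the job in, once; it reports no verdict.
The state is a dict: "time_s": time; "q": joint angles; "joint_vel": joint speeds; "effort": joint torques, N m; "ee_pos": TCP position; "orientation": TCP orientation; "force": force on the tool from outside, world axes, zero at the start; "torque": the same for the moment, N m; "width": finger opening in mm.
Only numpy, scipy, OpenCV 4.12 (cv2) and the standard library are available. Lean on these libraries where they do the work, as an engineer would, in place of code of your own. Each camera call takes 0.05 s, during which the arm holds its last target. There are 200 camera calls.

## Working session

There is one attempt and no reset: what is moved stays moved. The work goes in short steps, Python scripts to look and compute and a tool call to move; the robot and the scene stay as the last step left them, time stands still between calls to the robot, and variables do not carry over. Pictures are saved under pics/ and viewed, about 8 in all and at most 12, crops included, and the job is handed in when it is done.

Besides the shell and the picture viewer there is one more tool, called after ">>>" as name([rows], argument=value, ...), one row to a line, values as JSON. apply_moves: Moves the arm, as the interface text tells. Its arguments: {"type":"object","properties":{"moves":{"type":"array"},"jaw":{"type":"number"},"force":{"type":"number"}},"required":["moves"]}

```bash
ls; mkdir -p pics
cat > h.py <<'E'
import numpy as np, cv2
from rig import observe, grab_frame, camera_info
def save(n,im): cv2.imwrite(f'pics/{n}.png',im[:,:,::-1])
def cam(name,st=None):
    c=camera_info(name);K=np.array(c['camera_matrix'])
    if 'position' in c: return K,np.array(c['rotation']),np.array(c['position'])
    from scipy.spatial.transform import Rotation as R
    w,x,y,z=st['orientation'];Rt=R.from_quat([x,y,z,w]).as_matrix();T=np.array(c['tool_from_camera'])
    return K,Rt@T[:3,:3],Rt@T[:3,3]+np.array(st['ee_pos'])
def cloud(d,C):
    K,R,p=C;v,u=np.mgrid[:480,:640]
    P=np.stack([(u-K[0,2])/K[0,0]*d,(v-K[1,2])/K[1,1]*d,d],-1)
    return P@R.T+p
def ray(u,v,z,C):
    K,R,p=C;d=R@np.array([(u-K[0,2])/K[0,0],(v-K[1,2])/K[1,1],1]);return p+d*(z-p[2])/d[2]
E
python3 - <<'E'
from h import *
s=observe();print(s)
for n in('top','side'):
    im,d=grab_frame(n);save(n,im);np.savez('pics/'+n,im=im,d=d);print(n,camera_info(n)['position'],camera_info(n)['rotation'])
E
```

```text
pics
{'time_s': 0.0, 'q': array([ 9.91688292e-01,  3.81215429e-01,  1.29827508e+00,  1.87199583e-05,
        1.46358345e+00, -2.15339147e-01]), 'joint_vel': array([ 7.89950341e-05, -6.01033328e-04,  1.45835458e-03,  1.67913075e-03,
       -9.70402434e-04,  9.60066272e-04]), 'effort': array([ 1.21299126e-03, -4.48467028e+01, -2.31274813e+01, -2.10788889e-04,
        4.84161035e-03,  1.03946923e-05]), 'ee_pos': array([195.54360581, 513.75247859, 230.69651135]), 'orientation': array([-2.95108959e-04,  1.80884195e-01,  9.83504123e-01, -6.79383107e-04]), 'force': array([-0.70278997,  0.83694505,  0.30410592]), 'torque': array([ 0.02141092,  0.00855454, -0.00020941]), 'width': 85.2358987831278}
top [ 278.1615364   102.00512545 1115.62949845] [ 0.07889758 -0.69384914  0.71164909 -0.07683821]
side [   14.98669903 -1000.12050593  1308.92137621] [-0.37289736  0.90388912 -0.19352232  0.08050541]
```

Run:
```python
s=open('h.py').read()
s=s.replace("import numpy as np, cv2","import numpy as np, cv2\nfrom scipy.spatial.transform import Rotation\ndef q2R(q): w,x,y,z=q; return Rotation.from_quat([x,y,z,w]).as_matrix()")
s=s.replace("return K,np.array(c['rotation']),","return K,q2R(c['rotation']),")
open('h.py','w').write(s)
```

```text
(no output)
```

View pics/top.png

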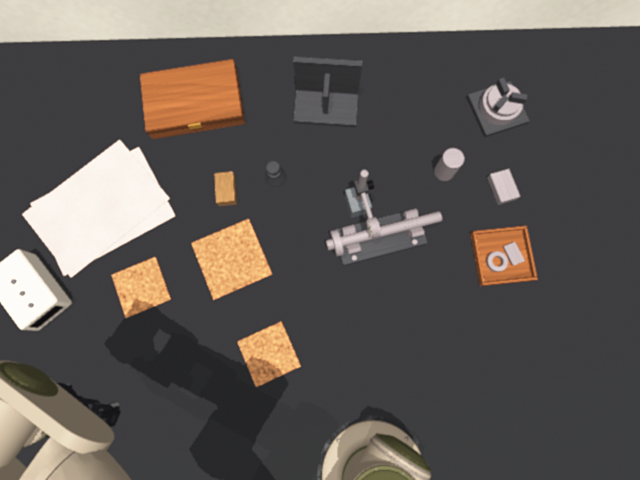

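View pics/side.png

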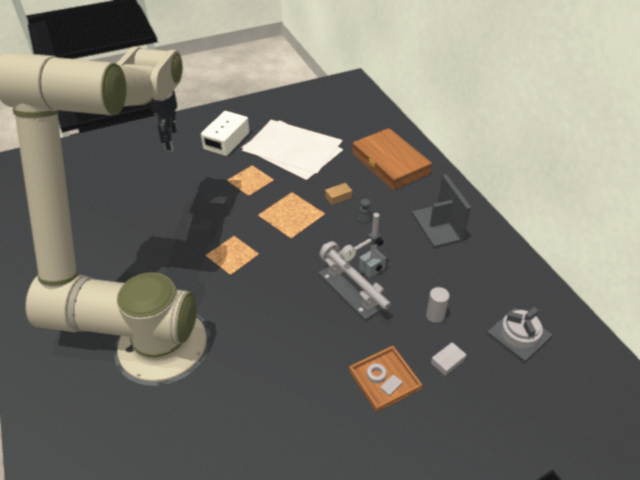

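Run:
```python
from h import *
f=np.load('pics/top.npz');im,d=f['im'],f['d'];C=cam('top')
hsv=cv2.cvtColor(im,cv2.COLOR_RGB2HSV)
m=((hsv[...,0]<25)&(hsv[...,1]>90)&(hsv[...,2]>120)).astype(np.uint8)
m=cv2.morphologyEx(m,cv2.MORPH_CLOSE,np.ones((5,5)))
cs,_=cv2.findContours(m,0,2)
for c in cs:
    if cv2.contourArea(c)<300: continue
    w=np.array([ray(*p,3,C)[:2] for p in c[:,0]],np.float32);print('org',c[:,0].mean(0),cv2.minAreaRect(w))
for nm in('top','side'):
    f=np.load(f'pics/{nm}.npz');P=cloud(f['d'],cam(nm));ok=f['d']>0
    def pr(u,v): print(nm,(u,v),P[v,u].round(1))
    if nm=='top':
        for q in((364,175),(231,258),(375,225),(335,242),(436,219),(355,200),(345,260),(420,235)): pr(*q)
    X,Y,Z=P[...,0],P[...,1],P[...,2]
    roi=ok&(X>350)&(X<700)&(Y>-200)&(Y<200)
    a=roi&(Z>170)&(Z<235)&(abs(Y-10)<120)
    print(nm,'post',a.sum(),P[a].mean(0).round(1) if a.any() else '',P[a].min(0).round(1),P[a].max(0).round(1))
```

```text
org [269.23648649 352.46621622] ((261.7779846191406, 229.27438354492188), (113.84387969970703, 113.89496612548828), 23.07620620727539)
org [140.45736434 286.75193798] ((423.62042236328125, 533.3248291015625), (114.50405883789062, 113.35369873046875), 21.828901290893555)
org [504.80882353 256.01470588] ((478.1370849609375, -337.52838134765625), (134.48353576660156, 134.26734924316406), 4.383882522583008)
org [231.65745856 259.5359116 ] ((486.9764404296875, 319.2974548339844), (153.62161254882812, 152.923095703125), 22.584808349609375)
org [223.27272727 186.09090909] ((667.4464721679688, 339.2359619140625), (81.22582244873047, 48.32905960083008), 4.134399890899658)
org [192.34020619  95.71134021] ((917.5332641601562, 432.48455810546875), (182.2274627685547, 251.47607421875), 8.493988037109375)
top (364, 175) [610.9  11.5 215.2]
top (231, 258) [487.5 319.6   0.8]
top (375, 225) [523.5 -13.7 146.4]
top (335, 242) [499.1  70.9  98.7]
top (436, 219) [ 551.8 -162.    76.1]
top (355, 200) [609.2  19.2  52.8]
top (345, 260) [472.9  46.   15.3]
top (420, 235) [ 529.6 -136.4   13.3]
top post 101 [611.5  12.7 201.9] [605.4   4.4 170.8] [622.8  19.7 217.6]
side post 88 [613.2   5.5 196.1] [606.3  -2.4 170.8] [622.8  17.4 218.6]
```

>>> apply_moves([
  [[-40,-23,-15],0],
  [[-40,-23,-15],0],
  [[-40,-23,-15],0],
  [[-40,-23,-15],0],
  [[-40,-23,-15],0],
], jaw=100)

```text
time_s: 0.6
ee_pos: [342.3, 332.2, 304.2]
orientation: [-0.003, 0.176, 0.984, -0.004]
force: [0.7, 0.7, 0.2]
width: 85.4
```

Run:
```python
from h import *
print(np.round(camera_info('wrist')['tool_from_camera'],2).tolist(), camera_info('wrist')['camera_matrix'])
f=np.load('pics/top.npz');im,d=f['im'],f['d']
P=cloud(d,cam('top'));X,Y,Z=P[...,0],P[...,1],P[...,2]
a=(d>0)&(Z>211)&(Z<222)&(abs(X-612)<25)&(abs(Y-10)<25);print('posttop',a.sum(),P[a].mean(0),P[a].min(0),P[a].max(0))
b=(d>0)&(Z>70)&(Z<84)&(X>460)&(X<580)&(Y>-190)&(Y<120)
Q=P[b];print(len(Q))
for it in range(4):
    c=Q[:,:2].mean(0);w,V=np.linalg.eigh(np.cov((Q[:,:2]-c).T));n=V[:,0];r=(Q[:,:2]-c)@n;Q=Q[abs(r)<14]
print(c,V[:,1],len(Q)); t=(Q[:,:2]-c)@V[:,1];print(t.min(),t.max(),c+V[:,1]*t.min(),c+V[:,1]*t.max())
g=(d>0)&(Z>86)&(Z<103)&(X>460)&(X<560)&(Y>30)&(Y<120);print('flange',P[g].mean(0),P[g].min(0),P[g].max(0))
g=(d>0)&(Z>110)&(Z<155)&(X>480)&(X<560)&(Y>-60)&(Y<40);print('dial',P[g].mean(0),P[g].min(0),P[g].max(0))
```

```text
[[-0.0, -0.96, -0.26, 66.79], [1.0, -0.0, 0.0, -0.22], [-0.0, -0.26, 0.96, -141.79], [0.0, 0.0, 0.0, 1.0]] [[399.53818985   0.         320.1218983 ]
 [  0.         399.53818985 237.34686597]
 [  0.           0.           1.        ]]
posttop 48 [613.99007129  12.38259416 214.27116888] [606.06026713   5.05603783 211.03220246] [622.80686038  19.61799953 217.57712842]
1152
[530.71257159 -51.57360568] [-0.23016549  0.9731515 ] 946
-124.922079106805 144.9410819111477 [ 559.4653233  -173.14171464] [497.35213626  89.47602594]
flange [502.27646486  67.34882244  93.46851033] [480.94010034  55.47622191  86.11102095] [526.98040432  79.03413886 100.8148941 ]
dial [523.70856691  -8.87899058 140.46601099] [499.87329062 -22.94957187 111.74841717] [558.73446477   2.46810276 152.85387548]
```

>>> apply_moves([
  [[-45,-25,0],0],
  [[-45,-25,0],0],
  [[-45,-25,0],0],
  [[-45,-25,0],0],
  [[-45,-25,0],0],
])

```text
time_s: 1.1
ee_pos: [504.1, 141.2, 306.0]
orientation: [-0.002, 0.176, 0.984, -0.003]
force: [0.7, 0.7, -0.4]
width: 85.7
```

>>> apply_moves([
  [[-45,-25,0],0],
  [[-45,-25,0],0],
  [[0,0,0],0.148],
  [[0,0,0],0.148],
  [[0,0,0],0.148],
])

```text
time_s: 1.6
ee_pos: [571.9, 58.1, 301.9]
orientation: [-0.004, 0.394, 0.919, -0.004]
force: [0.1, -0.5, -0.5]
width: 85.2
```

>>> apply_moves([
  [[0,0,0],0.148],
  [[0,0,0],0.148],
  [[0,0,0],0.148],
  [[0,0,0],0.13],
  [[0,0,0],0],
])

```text
time_s: 2.1
ee_pos: [571.5, 57.6, 299.3]
orientation: [-0.005, 0.643, 0.766, -0.007]
force: [0.1, -0.6, -0.7]
width: 85.3
```

Run:
```python
from h import *
s=observe();im,d=grab_frame('wrist');save('w1',im);C=cam('wrist',s);R=q2R(s['orientation']);print(s['ee_pos'],R.round(3).tolist(),s['q'].round(2))
P=cloud(d,C);X,Y,Z=P[...,0],P[...,1],P[...,2]
a=(d>0)&(Z>205)&(Z<225)&(abs(X-612)<30)&(abs(Y-10)<30);print('posttop',a.sum(),P[a].mean(0),P[a].min(0),P[a].max(0))
if a.any(): print('tool shift',R.T@(P[a].mean(0)-s['ee_pos']))
g=(d>0)&(Z>135)&(Z<155)&(X>480)&(X<560)&(Y>-60)&(Y<40);print('dial',g.sum(),P[g].mean(0),P[g].min(0),P[g].max(0))
```

```text
[571.52018941  57.58723846 299.3212025 ] [[-0.174, 0.985, -0.017], [0.985, 0.174, -0.004], [-0.001, -0.017, -1.0]] [-0.1   0.4   1.08 -0.01  1.68 -0.28]
posttop 576 [615.79435132  12.0562311  212.87856269] [608.69041422   2.81314823 205.03630897] [624.26584338  18.53884204 215.95614074]
tool shift [-52.42789077  37.1280434   85.89778044]
dial 1264 [525.91582344 -10.23737586 144.3695233 ] [503.36586362 -25.0989593  135.03202101] [546.07657614   0.84551854 150.72681045]
```

View pics/w1.png

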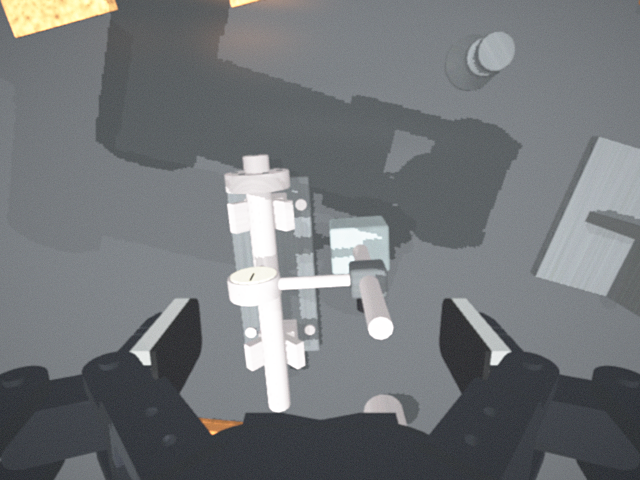

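>>> apply_moves([
  [[-20,14,0],0],
  [[-20,14,0],0],
  [[-10,8,0],0],
  [[0,0,0],-0.06],
  [[0,0,0],0],
])

```text
time_s: 2.65
ee_pos: [617.3, 13.6, 297.7]
orientation: [-0.006, 0.609, 0.793, -0.007]
force: [-0.0, -0.3, -0.8]
width: 85.7
```

```bash
cat > post.py <<'E'
from h import *
import sys
s=observe();im,d=grab_frame('wrist');save(sys.argv[1],im);C=cam('wrist',s);R=q2R(s['orientation']);print(s['ee_pos'],R.round(3).tolist(),s['width'])
P=cloud(d,C);X,Y,Z=P[...,0],P[...,1],P[...,2]
a=(d>0)&(Z>212.5)&(Z<219)&(abs(X-614)<16)&(abs(Y-12)<16)
v,u=np.nonzero(a);(cx,cy),r=cv2.minEnclosingCircle(np.stack([u,v],1).astype(np.float32))
p=ray(cx,cy,215,C);print('top',a.sum(),P[a].mean(0),(cx,cy),r,p)
print('tool shift',R.T@(p-s['ee_pos']))
E
python3 post.py w2
```

```text
[617.26767202  13.63370378 297.71422281] [[-0.257, 0.966, -0.019], [0.966, 0.257, -0.004], [0.001, -0.019, -1.0]] 85.74250579924902
top 515 [616.58678597  10.85889743 214.10440205] (321.0, 250.0) 13.038504600524902 [616.50922646  11.11228431 215.        ]
tool shift [-2.32391948  0.19386058 82.72325711]
```

>>> apply_moves([
  [[-2.5,1,20],0],
  [[0,0,30],0],
  [[0,0,30],0],
  [[0,0,25],0],
  [[0,0,15],0],
])

```text
time_s: 3.2
ee_pos: [616.8, 12.1, 176.8]
orientation: [-0.003, 0.609, 0.793, -0.006]
force: [0.1, -0.7, 0.5]
width: 85.8
```

```bash
python3 post.py w3
```

```text
[616.83797612  12.12320867 176.84208839] [[-0.259, 0.966, -0.012], [0.966, 0.259, -0.005], [-0.002, -0.013, -1.0]] 85.84832612911832
top 1903 [616.31455507  11.09743843 214.05214716] (317.0, 364.0) 26.076908111572266 [616.1130907   11.63104844 215.        ]
tool shift [ -0.35705434  -1.31388152 -38.14367742]
```

>>> apply_moves([
  [[0,-1,6],0],
  [[0,0,0],0],
  [[0,0,0],0],
  [[0,0,0],0],
  [[0,0,0],0],
], jaw=28, force=60)

```text
time_s: 3.75
ee_pos: [615.6, 12.4, 171.2]
orientation: [-0.003, 0.608, 0.794, -0.006]
force: [0.2, -0.6, 0.0]
width: 23.8
```

```bash
python3 post.py w4
```

```text
[615.59723642  12.37843689 171.24316257] [[-0.26, 0.966, -0.012], [0.966, 0.26, -0.005], [-0.002, -0.012, -1.0]] 23.8085255168605
top 2486 [615.76535451  11.84908743 214.27906015] (321.41656494140625, 366.96795654296875) 65.52684020996094 [615.45896717  14.83514284 215.        ]
tool shift [ 2.32630292e+00 -3.92488168e-02 -4.37641648e+01]
```

View pics/w4.png

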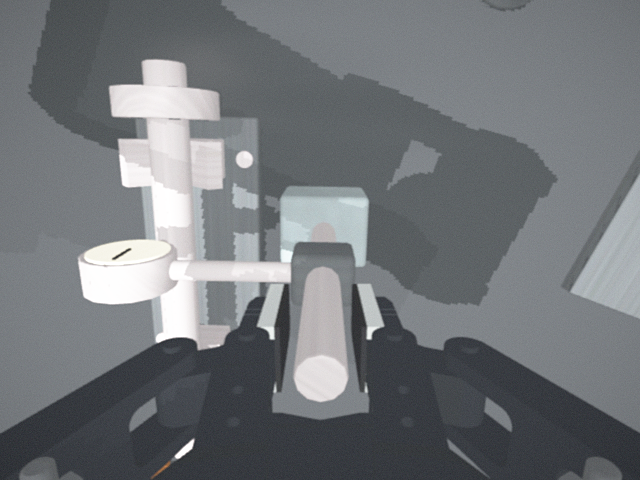

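>>> apply_moves([
  [[0,0,0],0],
  [[0,0,0],0],
  [[0,0,0],0],
  [[0,0,0],0],
  [[0,0,0],0],
], jaw=0, force=80)

```text
time_s: 4.3
ee_pos: [616.0, 12.4, 171.7]
orientation: [-0.002, 0.608, 0.794, -0.005]
force: [0.2, 0.3, -1.3]
width: 13.9
```

>>> apply_moves([
  [[0,0,-4],0],
  [[0,0,-5],0],
  [[0,0,-8],0],
  [[0,0,-10],0],
  [[0,0,-12],0],
])

```text
time_s: 4.8
ee_pos: [614.2, 12.9, 208.7]
orientation: [-0.008, 0.608, 0.794, -0.008]
force: [-0.4, 0.1, -7.8]
width: 14.3
```

>>> apply_moves([
  [[0,0,-14],0],
  [[0,0,-14],0],
  [[0,0,-14],0],
  [[0,0,-12],0],
  [[0,0,-6],0],
])

```text
time_s: 5.3
ee_pos: [615.3, 13.2, 275.0]
orientation: [-0.007, 0.608, 0.794, -0.007]
force: [-0.0, 0.2, -8.0]
width: 14.0
```

Run:
```python
from h import *
s=observe();R=q2R(s['orientation']);print(R.round(3).tolist());print(R.T@(np.array([487,319.3,270])-s['ee_pos']))
```

```text
[[-0.26, 0.965, -0.019], [0.966, 0.26, -0.004], [0.002, -0.02, -1.0]]
[328.92713532 -44.19801706   6.40781238]
```

>>> apply_moves([
  [[5,-1,0],0],
  [[10,-1,0],0],
  [[15,-2,0],0],
  [[20,-3,0],0],
  [[25,-3,0],0],
])

```text
time_s: 5.8
ee_pos: [584.1, 85.6, 273.9]
orientation: [-0.007, 0.61, 0.793, -0.008]
force: [0.0, -0.1, -7.6]
width: 14.3
```

>>> apply_moves([
  [[25,-3,0],0],
  [[25,-3,0],0],
  [[25,-3,0],0],
  [[25,-3,0],0],
  [[25,-3,0],0],
])

```text
time_s: 6.3
ee_pos: [530.0, 212.5, 272.1]
orientation: [-0.01, 0.608, 0.794, -0.01]
force: [0.0, -0.7, -8.0]
width: 14.0
```

>>> apply_moves([
  [[25,-3,0],0],
  [[25,-3,0],0],
  [[20,-3,0],0],
  [[15,-2,0],0],
  [[10,-2,0],0],
])

```text
time_s: 6.8
ee_pos: [483.5, 310.8, 270.9]
orientation: [-0.013, 0.605, 0.796, -0.012]
force: [0.3, -0.4, -7.7]
width: 14.3
```

Run:
```python
from h import *
s=observe();R=q2R(s['orientation']);print(s['ee_pos'],R.round(3).tolist(),s['force'],s['width']);print(R.T@(np.array([487,319.3,270])-s['ee_pos']))
im,d=grab_frame('wrist');save('w5',im)
```

```text
[483.49292849 310.79612472 270.88845407] [[-0.267, 0.963, -0.035], [0.964, 0.267, -0.003], [0.007, -0.034, -0.999]] [ 0.2663608  -0.42260624 -7.71992313] 14.29319839259983
[7.25381556 5.67743333 0.74411471]
```

View pics/w5.png

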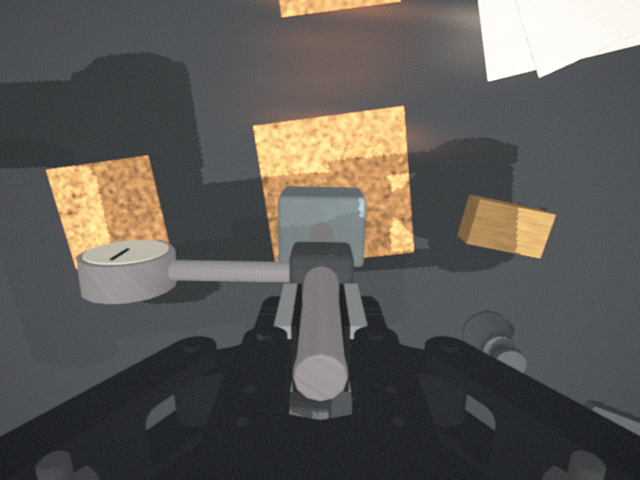

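>>> apply_moves([
  [[3,4,5],0],
  [[3,4,10],0],
  [[0,2,20],0],
  [[0,1,20],0],
  [[0,0,15],0],
])

```text
time_s: 7.35
ee_pos: [491.3, 320.2, 197.0]
orientation: [-0.012, 0.606, 0.796, -0.01]
force: [-0.4, -1.1, -8.1]
width: 14.1
```

```bash
cat > chk.py <<'E'
from h import *
s=observe();R=q2R(s['orientation']);print(s['ee_pos'],R.round(3).tolist(),s['force'],s['width'])
C=cam('wrist',s);im,d=grab_frame('wrist');P=cloud(d,C)
for n in('top','side'):
    imn,dn=grab_frame(n);C2=cam(n);Q=cloud(dn,C2);X,Y,Z=Q[...,0],Q[...,1],Q[...,2]
    save(n+'_chk',imn)
    hsv=cv2.cvtColor(imn,cv2.COLOR_RGB2HSV)
    a=(dn>0)&(Z>0)&(Z<300)&(abs(X-487)<60)&(abs(Y-319)<60)
    for lo,hi in((20,45),(45,65),(65,85)):
        b=a&(Z>lo)&(Z<hi)&(hsv[...,1]<80)
        if b.sum()>5: print(n,lo,hi,b.sum(),Q[b].mean(0).round(1),Q[b].min(0).round(1),Q[b].max(0).round(1))
# base top in wrist view
X,Y,Z=P[...,0],P[...,1],P[...,2]
hsv=cv2.cvtColor(im,cv2.COLOR_RGB2HSV)
b=(d>0)&(abs(X-487)<60)&(abs(Y-319)<60)&(Z>40)&(Z<80)&(hsv[...,1]<90)
if b.any():
    q=P[b];print('base',b.sum(),q.min(0).round(1),q.max(0).round(1),'n/plane',np.linalg.lstsq(np.c_[q[:,:2]-q[:,:2].mean(0),np.ones(len(q))],q[:,2],rcond=None)[0])
    r=cv2.minAreaRect(q[:,:2].astype(np.float32));print(r)
E
python3 chk.py
```

```text
[491.28860752 320.17363551 196.958474  ] [[-0.266, 0.963, -0.032], [0.964, 0.266, -0.002], [0.007, -0.031, -0.999]] [-0.3810194  -1.06255513 -8.07464824] 14.080976585702382
top 20 45 28 [470.9 295.8  36.4] [456.1 288.1  27.3] [516.1 309.3  44.1]
top 45 65 30 [492.8 292.9  57.5] [459.4 287.3  47.6] [516.2 301.8  64.8]
side 20 45 81 [475.4 298.7  35.8] [451.5 281.2  20.9] [515.2 329.3  44.3]
side 45 65 123 [479.2 296.1  56.1] [450.5 281.   45. ] [516.9 351.4  64.9]
side 65 85 218 [482.9 309.7  72.9] [451.9 281.1  65.2] [520.5 344.7  84.3]
base 4704 [453.7 289.8  40. ] [522.2 349.1  79.9] n/plane [ 2.99925411e-02 -2.01197565e-01  7.23676107e+01]
((488.2667236328125, 318.57330322265625), (59.91722869873047, 49.86513137817383), 14.369294166564941)
```

>>> apply_moves([
  [[0,0,8],0],
  [[0,0,5],0],
  [[0,0,3],0],
  [[0,0,2],0],
  [[0,0,0],0],
])

```text
time_s: 8.0
ee_pos: [492.0, 320.1, 180.6]
orientation: [-0.011, 0.606, 0.795, -0.009]
force: [-0.4, -0.1, -8.7]
width: 14.3
```

>>> apply_moves([
  [[0,0,2],0],
  [[0,0,1],0],
  [[0,0,0],0],
])

```text
time_s: 8.3
ee_pos: [492.1, 320.2, 178.0]
orientation: [-0.011, 0.606, 0.795, -0.008]
force: [-0.7, -0.1, -7.5]
width: 14.1
```

>>> apply_moves([
  [[0,0,1.5],0],
  [[0,0,0.5],0],
  [[0,0,0],0],
])

```text
time_s: 8.6
ee_pos: [492.1, 320.3, 176.0]
orientation: [-0.011, 0.606, 0.795, -0.008]
force: [-0.3, 0.4, -7.6]
width: 14.0
```

>>> apply_moves([
  [[0,0,1],0],
  [[0,0,0.5],0],
  [[0,0,0],0],
])

```text
time_s: 8.9
ee_pos: [492.1, 320.4, 175.4]
orientation: [-0.01, 0.606, 0.795, -0.008]
force: [-0.2, 0.2, -7.5]
width: 14.1
```

>>> apply_moves([
  [[0,0,1],0],
  [[0,0,0.5],0],
  [[0,0,0],0],
])

```text
time_s: 9.2
ee_pos: [492.1, 320.6, 175.3]
orientation: [-0.01, 0.606, 0.796, -0.007]
force: [-0.7, -0.6, -3.4]
width: 14.2
```

>>> apply_moves([
  [[0,0,1],0],
  [[0,0,0.5],0],
  [[0,0,0],0],
])

```text
time_s: 9.5
ee_pos: [492.1, 320.7, 175.3]
orientation: [-0.01, 0.606, 0.796, -0.006]
force: [-1.5, -1.1, -2.9]
width: 14.1
```

>>> apply_moves([
  [[0,0,1.5],0],
  [[0,0,1.5],0],
  [[0,0,0],0],
])

```text
time_s: 9.8
ee_pos: [492.2, 321.0, 175.2]
orientation: [-0.009, 0.606, 0.796, -0.005]
force: [-0.7, -0.7, -6.0]
width: 14.6
```

>>> apply_moves([
  [[0,0,0],0],
  [[0,0,0],0],
  [[0,0,0],0],
  [[0,0,0],0],
], jaw=30, force=20)

```text
time_s: 10.2
ee_pos: [493.7, 321.3, 175.2]
orientation: [-0.008, 0.606, 0.796, -0.003]
force: [0.3, 1.2, -0.7]
width: 25.2
```

>>> apply_moves([
  [[0,0,0],0],
  [[0,0,0],0],
  [[0,0,0],0],
  [[0,0,0],0],
  [[0,0,0],0],
], jaw=100)

```text
time_s: 10.7
ee_pos: [494.1, 321.4, 175.2]
orientation: [-0.008, 0.606, 0.796, -0.003]
force: [-0.5, -0.3, -0.1]
width: 85.6
```

```bash
python3 chk.py
python3 - <<'E'
from h import *
s=observe();im,d=grab_frame('wrist');save('w6',im)
E
```

```text
[494.09268468 321.44012094 175.195334  ] [[-0.266, 0.964, -0.015], [0.964, 0.266, 0.005], [0.009, -0.014, -1.0]] [-0.4793156  -0.29695765 -0.0663324 ] 85.56136360148801
top 20 45 21 [501.2 296.2  35.9] [484.8 291.   22.1] [518.5 303.4  42.8]
side 20 45 135 [481.8 299.3  33.1] [455.5 279.   20.1] [522.5 341.1  45. ]
side 45 65 209 [486.3 311.6  51.6] [454.2 281.2  45.1] [522.6 344.6  63.7]
side 65 85 27 [488.1 313.6  74.5] [482.7 304.5  65.9] [496.1 321.2  83.3]
base 4434 [456.  293.7  40.2] [524.5 350.6  80. ] n/plane [ 9.11847381e-03 -4.67999205e-02  5.24569009e+01]
((490.1971435546875, 320.79296875), (60.04425048828125, 49.05925750732422), 13.501160621643066)
```

View pics/w6.png

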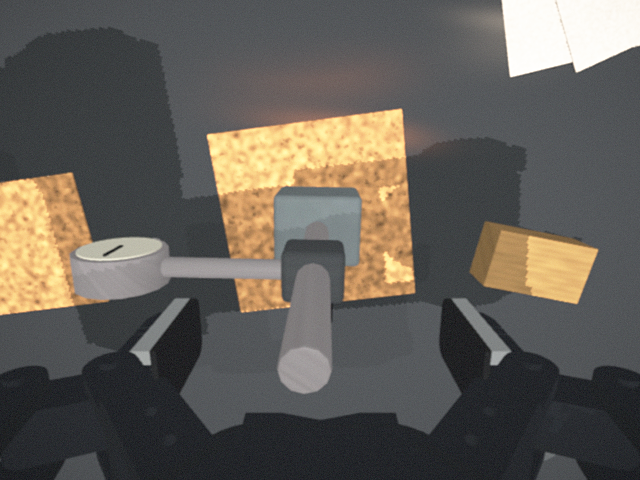

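>>> apply_moves([
  [[0,0,-15],0],
  [[0,0,-25],0],
  [[0,0,-30],0],
  [[0,0,-30],0],
  [[0,0,-20],0],
])

```text
time_s: 11.4
ee_pos: [494.9, 320.4, 296.0]
orientation: [-0.01, 0.606, 0.796, -0.006]
force: [-0.3, 0.5, -0.6]
width: 85.1
```

>>> apply_moves([
  [[-35,-5,0],0],
  [[-35,-5,0],0],
  [[-35,-5,0],0],
  [[-35,-5,0],0],
  [[-35,-5,0],0],
])

```text
time_s: 11.9
ee_pos: [518.2, 143.4, 298.7]
orientation: [-0.008, 0.603, 0.798, -0.003]
force: [1.5, -0.0, -0.1]
width: 85.4
```

>>> apply_moves([
  [[-35,-5,0],0],
  [[-35,-5,0],0],
  [[-30,-5,0],0],
  [[-15,-5,10],0],
  [[0,0,10],0],
])

```text
time_s: 12.4
ee_pos: [530.7, 18.6, 278.7]
orientation: [-0.006, 0.605, 0.796, -0.002]
force: [-0.6, 0.4, 0.3]
width: 85.6
```

```bash
cat > sh.py <<'E'
from h import *
import sys
s=observe();C=cam('wrist',s);im,d=grab_frame('wrist');save(sys.argv[1],im);R=q2R(s['orientation']);print(s['ee_pos'],R.round(3).tolist(),s['width'],s['force'])
P=cloud(d,C);X,Y,Z=P[...,0],P[...,1],P[...,2];off=float(sys.argv[2]) if len(sys.argv)>2 else 0
Q=P[(d>0)&(Z>70.5+off)&(Z<84+off)&(X>460)&(X<590)&(Y>-190)&(Y<110)]
n=np.array([.973,.23]);c=np.array([528.4,-41.8])
Q=Q[abs((Q[:,:2]-c)@n)<16]
for i in range(3):
    c=Q[:,:2].mean(0);w,V=np.linalg.eigh(np.cov((Q[:,:2]-c).T));r=(Q[:,:2]-c)@V[:,0];Q=Q[abs(r)<13]
u=V[:,1]*np.sign(V[1,1]);t=(Q[:,:2]-c)@u;print('n',len(Q),'c',c,'u',u,np.degrees(np.arctan2(u[1],u[0])),'ends',c+u*np.percentile(t,.3),c+u*np.percentile(t,99.7),t.max()-t.min(),'ztop',np.percentile(Q[:,2],95))
tt=(Q[:,:2]-c)@u;top=abs((Q[:,:2]-c)@np.array([-u[1],u[0]]))<3;print('slope z along shaft',np.polyfit(tt[top],Q[top,2],1))
F=P[(d>0)&(Z>86+off)&(Z<102+off)&(X>460)&(X<560)&(Y>30)&(Y<110)]
if len(F):
    f=(F[:,:2]-c)@u;fc=(np.percentile(f,2)+np.percentile(f,98))/2;print('flange extent',f.min(),f.max(),len(F))
    b=c+u*(fc-85);print('balance pt (from flange)',b,'tool shift',R.T@(np.r_[b,67+off]-s['ee_pos']),'tool-frame shaft dir',R.T@np.r_[u,0])
E
python3 sh.py w7
```

```text
[530.68983808  18.64739873 278.68788086] [[-0.268, 0.963, -0.012], [0.963, 0.268, 0.003], [0.007, -0.011, -1.0]] 85.56271877174946 [-0.57727393  0.40829617  0.30640814]
n 6029 c [531.15268242 -38.79177218] u [-0.22991274  0.97321125] 103.29193442746171 ends [ 562.74955299 -172.54003624] [501.26651244  87.71516606] 269.52538258916525 ztop 78.48753934994183
slope z along shaft [-1.62181393e-04  7.77114422e+01]
flange extent 99.60530847570962 116.22349638196428 1101
balance pt (from flange) [525.92795636 -16.67571996] tool shift [-34.13975448 -11.82796725 211.60513578] tool-frame shaft dir [0.9991905  0.03975648 0.00614502]
```

View pics/w7.png

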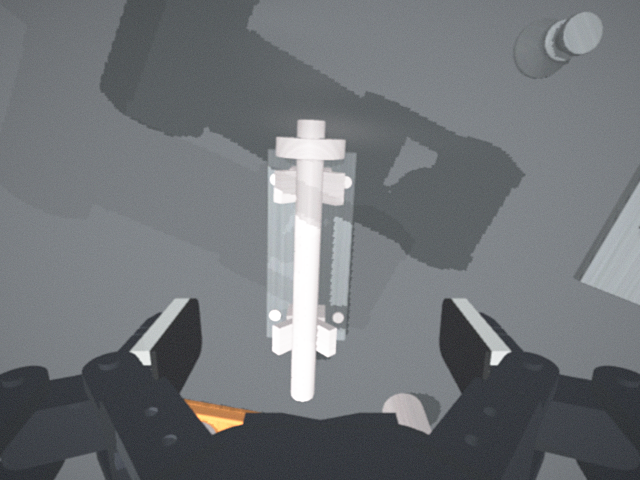

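>>> apply_moves([
  [[-12,-4,20],0],
  [[-12,-4,30],0],
  [[-10,-3.5,30],0],
  [[0,0,30],0.04],
  [[0,0,20],0],
])

```text
time_s: 12.95
ee_pos: [527.8, -11.6, 145.4]
orientation: [-0.004, 0.619, 0.785, -0.001]
force: [-0.1, -0.0, -0.0]
width: 85.8
```

```bash
python3 sh.py w8
```

```text
[527.78561298 -11.56645583 145.36168531] [[-0.234, 0.972, -0.007], [0.972, 0.234, 0.004], [0.006, -0.006, -1.0]] 85.78917071538721 [-0.07706689 -0.01024049 -0.03522342]
n 12481 c [524.17679412 -10.5544256 ] u [-0.23019299  0.973145  ] 103.30843434394231 ends [ 549.08093805 -115.83713949] [500.95989537  87.59542914] 213.2500901201988 ztop 78.43432285086666
slope z along shaft [4.20320873e-04 7.77362722e+01]
flange extent 69.9143371096139 86.62441194876094 3398
balance pt (from flange) [525.70853992 -17.02990835] tool shift [-5.28256715 -2.80443973 78.35143185] tool-frame shaft dir [0.99997567 0.0038707  0.00580321]
```

>>> apply_moves([
  [[-5,-2.8,15],0],
  [[0,0,20],0],
  [[0,0,20],0],
  [[0,0,15],0],
  [[0,0,0],0],
])

```text
time_s: 13.5
ee_pos: [525.7, -11.5, 72.8]
orientation: [-0.006, 0.616, 0.788, -0.001]
force: [0.1, -0.8, -0.1]
width: 85.5
```

```bash
python3 sh.py w9
```

```text
[525.66460901 -11.47637866  72.7716993 ] [[-0.241, 0.97, -0.01], [0.97, 0.241, 0.006], [0.008, -0.008, -1.0]] 85.4707803098682 [ 0.08941667 -0.75123625 -0.11448571]
n 19862 c [517.77118385  15.91757782] u [-0.22982015  0.97323312] 103.28648329121336 ends [535.11714611 -57.53840559] [500.83731604  87.62844027] 152.7380634196889 ztop 78.391460209059
slope z along shaft [3.34393610e-04 7.77278809e+01]
flange extent 42.71665062361292 59.443051554707836 8742
balance pt (from flange) [525.56649842 -17.09370685] tool shift [-5.47421185 -1.40099667  5.73992398] tool-frame shaft dir [0.99990126 0.01160248 0.00792769]
```

>>> apply_moves([
  [[-3,-0.7,5],0.01],
  [[-3,-0.7,8],0],
  [[-1,0,7],0],
  [[0,0,4],0],
  [[0,0,0],0],
])

```text
time_s: 14.05
ee_pos: [528.1, -18.8, 50.9]
orientation: [-0.002, 0.62, 0.785, 0.001]
force: [-0.6, 0.2, -0.5]
width: 85.4
```

```bash
python3 sh.py w10
```

```text
[528.11930086 -18.78749161  50.9314309 ] [[-0.232, 0.973, -0.003], [0.973, 0.232, 0.004], [0.005, -0.002, -1.0]] 85.38457244121089 [-0.55603298  0.21534332 -0.54657259]
n 23084 c [518.75427161  11.80944816] u [-0.23040215  0.9730955 ] 103.32074912034362 ends [532.87094277 -47.81182354] [507.78483374  58.13848906] 112.15687394854928 ztop 78.41341482790641
slope z along shaft [2.12858980e-03 7.77463497e+01]
flange extent 46.7383730917703 63.59282456637956 13371
balance pt (from flange) [525.7215245  -17.61650312] tool shift [  1.77022949  -2.09474255 -16.05608295] tool-frame shaft dir [0.9999881  0.00127343 0.00470877]
```

>>> apply_moves([
  [[1.5,-2,2.5],0],
  [[0,0,0],0],
  [[0,0,0],0],
  [[0,0,0],0],
  [[0,0,0],0],
], jaw=38)

```text
time_s: 14.6
ee_pos: [526.0, -17.7, 49.1]
orientation: [-0.002, 0.62, 0.785, 0.001]
force: [-0.4, 0.3, 0.4]
width: 32.1
```

```bash
python3 sh.py w11
```

```text
[525.95726727 -17.68679922  49.07163486] [[-0.232, 0.973, -0.002], [0.973, 0.232, 0.004], [0.004, -0.001, -1.0]] 32.13227720769394 [-0.37421344  0.34656964  0.39409224]
n 23008 c [518.37345593  12.91944719] u [-0.23016228  0.97315226] 103.3066257695124 ends [532.00676156 -44.72371869] [507.68914493  58.09392857] 108.83835226259234 ztop 78.40709387061176
slope z along shaft [1.79862799e-03 7.77405217e+01]
flange extent 45.58117342119532 62.501486382026165 14441
balance pt (from flange) [525.53045107 -17.34114178] tool shift [  0.50760289  -0.35109817 -17.926154  ] tool-frame shaft dir [0.99999051 0.00163134 0.00403941]
```

View pics/w11.png

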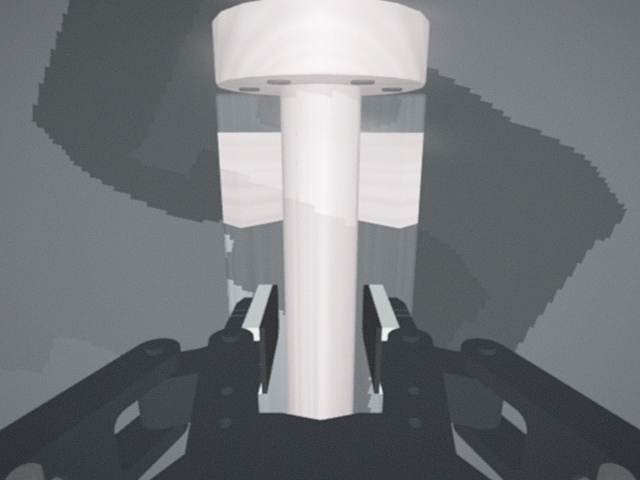

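>>> apply_moves([
  [[0,0,0],0],
  [[0,0,0],0],
  [[0,0,0],0],
  [[0,0,0],0],
], jaw=0, force=40)

```text
time_s: 15.05
ee_pos: [525.9, -17.7, 49.3]
orientation: [-0.002, 0.62, 0.785, 0.001]
force: [-0.7, 0.2, 0.4]
width: 22.7
```

>>> apply_moves([
  [[0,0,0],0],
  [[0,0,0],0],
], force=110)

```text
time_s: 15.25
ee_pos: [525.9, -17.8, 49.5]
orientation: [-0.002, 0.62, 0.785, 0.001]
force: [-0.1, -0.1, -0.1]
width: 20.8
```

>>> apply_moves([
  [[0,0,-2],0],
  [[0,0,-3],0],
  [[0,0,-4],0],
  [[0,0,-4],0],
  [[0,0,0],0],
])

```text
time_s: 15.75
ee_pos: [524.7, -17.4, 61.8]
orientation: [-0.004, 0.62, 0.785, 0.0]
force: [-0.3, -0.4, -5.7]
width: 21.3
```

```bash
python3 sh.py w12 13
```

```text
[524.7115822  -17.43054871  61.80307558] [[-0.232, 0.973, -0.006], [0.973, 0.232, 0.005], [0.006, -0.005, -1.0]] 21.33292541432214 [-0.28985997 -0.35769717 -5.71776071]
n 23406 c [517.50797287  12.25950084] u [-0.23011225  0.97316409] 103.30368020676903 ends [530.97140191 -44.67847604] [506.60840429  58.35469561] 108.8836547158962 ztop 90.8761644478896
slope z along shaft [2.29247039e-03 9.00014781e+01]
flange extent 46.60544699117635 63.389254191261884 13891
balance pt (from flange) [524.43761272 -17.04653051] tool shift [  0.54596019  -0.26180366 -18.19296496] tool-frame shaft dir [0.99998072 0.00168041 0.00597776]
```

>>> apply_moves([
  [[0,0.6,-5],0],
  [[0,0.6,-7],0],
  [[0,0.3,-8],0],
  [[0,0.3,-8],0],
  [[0,0.3,-8],0],
])

```text
time_s: 16.3
ee_pos: [526.6, -16.9, 99.8]
orientation: [-0.005, 0.62, 0.785, -0.0]
force: [0.1, -0.2, -5.5]
width: 21.1
```

>>> apply_moves([
  [[0,0.3,-8],0],
  [[0,0.3,-8],0],
  [[0,0.3,-8],0],
  [[0,0.3,-6],0],
  [[0,0.2,-5],0],
])

```text
time_s: 16.8
ee_pos: [528.5, -16.8, 139.0]
orientation: [-0.004, 0.62, 0.785, -0.0]
force: [-0.2, 0.9, -5.4]
width: 20.9
```

>>> apply_moves([
  [[0,-0.8,-4],0],
  [[-0.3,-0.8,-3],0],
  [[0,-0.6,-2],0],
  [[0,-0.3,-1],0],
  [[0,0,0],0],
])

```text
time_s: 17.3
ee_pos: [525.8, -17.8, 149.9]
orientation: [-0.004, 0.62, 0.785, -0.0]
force: [0.7, -0.6, -6.0]
width: 20.6
```

>>> apply_moves([
  [[0,0,0],0],
  [[0,0,0],0],
  [[0,0,0],0],
  [[0,0,0],0],
  [[0,0,0],0],
])

```text
time_s: 17.8
ee_pos: [525.5, -17.7, 149.3]
orientation: [-0.005, 0.62, 0.785, -0.0]
force: [-0.3, 0.5, -5.6]
width: 21.3
```

```bash
python3 sh.py w13 100; python3 chk.py | grep -v base
python3 - <<'E'
from h import *
t=cv2.imread('pics/top_chk.png')[120:360,120:560];s=cv2.imread('pics/side_chk.png')[120:360,180:620]
cv2.imwrite('pics/both.png',np.vstack([t,s]))
E
```

```text
[525.50658963 -17.71979278 149.2635253 ] [[-0.232, 0.973, -0.008], [0.973, 0.232, 0.005], [0.007, -0.007, -1.0]] 21.258563435235246 [-0.32934032  0.49557834 -5.60882639]
n 23544 c [518.36962232  11.9564924 ] u [-0.23024353  0.97313304] 103.31140953311524 ends [531.86563934 -45.08493833] [507.46420213  58.04866679] 109.31404162432582 ztop 178.322396054286
slope z along shaft [3.44947895e-03 1.77489882e+02]
flange extent 46.54707738924673 63.62716647470156 14209
balance pt (from flange) [525.30827764 -17.36999898] tool shift [  0.5104324   -0.229024   -17.73220869] tool-frame shaft dir [0.99997439 0.00152097 0.00699377]
[525.51226959 -17.71773874 149.26003387] [[-0.232, 0.973, -0.008], [0.973, 0.232, 0.005], [0.007, -0.007, -1.0]] [-0.58094736 -0.48178473 -3.93136181] 21.281860845034966
top 20 45 78 [479.8 299.7  35.4] [456.3 290.7  20.4] [518.5 323.   44.9]
top 45 65 278 [480.6 310.8  52.5] [455.1 291.1  45.2] [520.4 344.3  64. ]
top 65 85 16 [484.4 316.   73.5] [480.3 312.9  65.4] [492.5 323.   84.1]
side 20 45 140 [483.1 298.7  32.6] [453.6 284.8  20.2] [521.9 334.4  44.8]
side 45 65 212 [485.8 312.1  52.2] [454.7 281.8  45. ] [522.5 346.8  63.7]
side 65 85 23 [488.  314.3  73.6] [481.8 308.3  66.4] [496.8 321.8  83.2]
```

View pics/both.png

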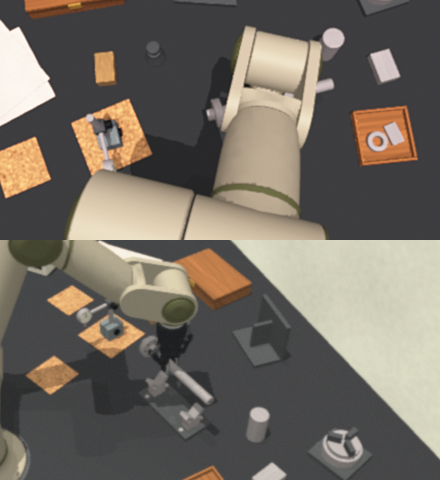

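>>> apply_moves([
  [[0,0,0],0],
  [[0,0,0],0],
  [[0,0,0],0],
  [[0,0,0],0],
  [[0,0,0],0],
])

```text
time_s: 18.5
ee_pos: [525.5, -17.7, 149.4]
orientation: [-0.005, 0.62, 0.785, -0.0]
force: [-0.5, -0.5, -4.8]
width: 20.8
```

>>> apply_moves([
  [[0,0,0],0],
  [[0,0,0],0],
  [[0,0,0],0],
  [[0,0,0],0],
  [[0,0,0],0],
])

```text
time_s: 19.0
ee_pos: [525.5, -17.7, 149.4]
orientation: [-0.005, 0.62, 0.785, -0.0]
force: [-0.4, 0.0, -5.2]
width: 20.9
```

>>> apply_moves([
  [[0,0,0],0],
  [[0,0,0],0],
  [[0,0,0],0],
  [[0,0,0],0],
  [[0,0,0],0],
])

```text
time_s: 19.5
ee_pos: [525.5, -17.7, 149.4]
orientation: [-0.005, 0.62, 0.785, -0.0]
force: [0.3, 0.0, -5.1]
width: 20.9
```

>>> apply_moves([
  [[0,0,0],0],
  [[0,0,0],0],
  [[0,0,0],0],
  [[0,0,0],0],
  [[0,0,0],0],
])

```text
time_s: 20.0
ee_pos: [525.5, -17.7, 149.4]
orientation: [-0.005, 0.62, 0.785, -0.0]
force: [0.2, 0.2, -4.9]
width: 21.2
```

>>> apply_moves([
  [[0,0,0],0],
  [[0,0,0],0],
  [[0,0,0],0],
  [[0,0,0],0],
  [[0,0,0],0],
])

```text
time_s: 20.5
ee_pos: [525.6, -17.7, 149.4]
orientation: [-0.005, 0.62, 0.785, -0.0]
force: [0.3, 0.6, -5.5]
width: 20.8
```

>>> apply_moves([
  [[0,0,0],0],
  [[0,0,0],0],
  [[0,0,0],0],
  [[0,0,0],0],
  [[0,0,0],0],
])

```text
time_s: 21.0
ee_pos: [525.5, -17.7, 149.4]
orientation: [-0.005, 0.62, 0.785, -0.0]
force: [-0.1, -1.0, -4.4]
width: 21.4
```

>>> apply_moves([
  [[0,0,0],0],
  [[0,0,0],0],
  [[0,0,0],0],
  [[0,0,0],0],
  [[0,0,0],0],
])

```text
time_s: 21.5
ee_pos: [525.6, -17.7, 149.4]
orientation: [-0.005, 0.62, 0.785, -0.0]
force: [0.3, 0.0, -5.1]
width: 21.1
```

>>> apply_moves([
  [[0,0,0],0],
  [[0,0,0],0],
  [[0,0,0],0],
  [[0,0,0],0],
  [[0,0,0],0],
])

```text
time_s: 22.0
ee_pos: [525.6, -17.7, 149.4]
orientation: [-0.005, 0.62, 0.785, -0.0]
force: [-0.3, -0.6, -5.3]
width: 21.1
```

```bash
python3 sh.py w14 100
```

```text
[525.57103712 -17.7275325  149.39001127] [[-0.232, 0.973, -0.008], [0.973, 0.232, 0.005], [0.007, -0.006, -1.0]] 21.061152474046594 [-0.26817021 -0.55674367 -5.26264825]
n 23568 c [518.42045803  11.95926921] u [-0.23004845  0.97317918] 103.29992437769569 ends [531.92363649 -45.16353225] [507.52441936  58.05302823] 108.71301775468217 ztop 178.44830492274994
slope z along shaft [3.20128141e-03 1.77607648e+02]
flange extent 46.505000975900614 63.3646122567989 14325
balance pt (from flange) [525.35484381 -17.37541987] tool shift [  0.51341393  -0.23994229 -17.60571668] tool-frame shaft dir [0.99997503 0.00174064 0.0068489 ]
```

Shaft is still, level to about 0.2° and 100 mm up after more than 4 s of holding, so I'm handing in.

```bash
python3 -c "
from rig import job_done
print(job_done())"
```

```text
the job is handed in; nothing more can be done
None
```

I moved the indicator stand off the shaft onto the largest cork mat. I then lifted the shaft 100 mm and handed the job in at about 22 s, while still holding it.

- **Stand:** I gripped it by the bare post, set it down and released it. It stands upright about 3–4 mm from the mat's centre. Upright is judged from the last overview pictures and the base's height; I did not measure its tilt. During the carry it leaned about 1°, because the tool tilt drifted, and it settled flat on release.
- **Shaft:** I gripped it at its balance point. The top of the shaft rose from 78.4 to 178.4 mm, within 1 mm sideways of where it lay. It stayed level to about 0.2° and still for more than 4 s. The measured load of about 5 N is a little under the stated 0.6 kg.
- **Other pieces:** They looked unmoved in the last overview picture; I did not measure them.
- **Disagreements:** The top and wrist cameras differed by about 3 mm on where the shaft lay, and I used the wrist view. The gripper's width reading was about 2–3 mm under the true diameters of the post and shaft.

No check failed.

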